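# Set the dough sheeter's roller gap by clicks

## Robot

A 6-joint arm with a two-finger parallel gripper is mounted at the origin on the work surface. World frame = base frame: x ahead of the robot, y to its left, z up, the work surface at z = 0. Lengths are in m, angles in rad, forces in N, time in s.
With the tool pointing down it reaches from about 0.25 to 0.725 m from the base axis. Payload 9.7 kg.
Tool frame: the origin (TCP) lies midway between the tips of the shut fingers; the grasp point (between the pads) lies 19 mm behind it; z points along the fingers, y is the direction in which the jaws open and shut (so a half turn about z gives the same grasp; the last joint's range is limited). The gripper opens to 85 mm and grips with 20 to 120 N. Pads are 22 mm wide; open, the fingers measure 114 mm over their backs; the gripper's body (76 mm by 85 mm) begins 54 mm behind the grasp point. The pads swing forward as they close: fully open they stand 13 mm farther back than shut.
Start: joints at [1.299, 0.087, 0.176, 1.66, 0, 1.571], TCP at [0.148, 0.53, 0.231] pointing down, gripper open.
Joint ranges: [-3.13, 3.13], [-0.85, 1.81], [-1.15, 1.24], [-2.2, 2.28], [-1.44, 1.52], [-3.14, 3.14]. Speed limits (rad/s): [2.22, 2.22, 2.57, 3.14, 3.14, 3.14].

## Interface

Orientations are given as a 3x3 rotation matrix whose columns are the frame's x, y, z axes.
In Python, from workcell import r, imaging gives the robot as it stands. Calls block until the motion is done:
- r.move_pose(position, orientation): joint-space move of the TCP to a pose.
- r.move_linear(position, frame=None, velocity=0.15): straight line of the TCP; frame=None keeps the orientation; velocity is the mean speed in m/s.
- r.set_joints(angles): joint-space move.
- r.ungrasp() and r.grab(newtons=None): open the fingers fully, or close them until they stop; newtons is the grip in N (None keeps the last).
- r.sleep(seconds).
- r.inverse_kinematics(position, orientation): joint angles nearest the present ones, or None.
- r.observe(): the state.
- imaging.snapshot(name): name is "scene" or "top" or "wrist"; returns a dict with "image" (384x512x3 uint8, red, green, blue), "range_z" (384x512 float32, m along the optical axis (not along the pixel's ray), 0 where there is no reading), "intrinsics" (3x3 intrinsics, pixels), "view" (4x4, takes a point from world to camera coordinates); the wrist camera has in their place "tool_from_camera" (4x4, takes a point from camera to tool coordinates, whose origin is the TCP and whose axes are the flange's). Camera axes: x right, y up, looking along -z (the intrinsics and any distortion apply to the point x, -y, -z); pixel columns grow to the right and rows downward; lengths in m; the calibration is good to about 2 mm. A picture is of the moment at which its call begins: read the wrist's pose just before it.
A pose or a line that the arm cannot do raises r.Unreachable and nothing moves.
- r.close_job(): hands the job in, once; it reports no verdict.
The state is a dict: "time": time; "joints": joint angles; "qvel": joint speeds; "tau": joint torques, N m; "tcp_pos": TCP position; "eef_rot": TCP orientation; "wrist_force": force on the tool from outside, world axes, zero at the start; "wrist_torque": the same for the moment, N m; "grip_width": finger opening in m.
Only numpy, scipy, OpenCV 4.12 (cv2) and the standard library are available. Lean on these libraries where they do the work, as an engineer would, in place of code of your own. Each camera call takes 0.05 s, during which the arm holds its last target. There are 200 camera calls.

## Task

Set the roller gap on the dough sheeter: gently swing its red-knobbed index lever back towards the green dome until you feel it come firmly up against its hidden home stop, then click it forward, away from the green dome, exactly four notches, one notch at a time with a pause of about half a second in every notch. Leave it resting in the fourth notch and let go; never force the lever (keep under 25 N), and do not disturb the oil bottle, the bowl or the scraper.

Things in the scene. Friction and masses are not known exactly. Their poses are not given: they have to be found in the camera images.
- sheeter: White bench dough sheeter, fixed. Lever deck: block 200 x 300 mm, x -130 to +70, top 111 mm above the table; rollers and side cheeks, 170 mm high, at x +70 to +200. Origin on the table under the lever's vertical pivot; x points from lever deck to rollers, y to the green dome's side. A dark cap (radius 66, 28 mm high) covers the pivot.
- home_dome (a point): Top of the green dome (18 mm wide, 8 mm high) on the deck; it marks the HOME side of the swing (a black dome the other side). At x -37, y +77 mm from the sheeter's origin, 118 mm above the table. It is only a marker: the lever stops before reaching it, at a stop hidden under the cap.
- lever: Index lever, swings level. Origin on the pivot, 110 mm above the table; z up; its arm (12 mm bar, axis 144 mm above the table) points along its own -x to the knob, 85 mm out. Forward (from green dome to black) is counter-clockwise from above. 7 notches, home and six more, 0.18 rad apart (15.3 mm at the knob); it starts in the second to sixth from home.
- pivot (a point): Pivot of the lever, on top of its hub, 152 mm above the table. Notches and stops belong to a hidden index plate under the cap, whose zero was set anywhere within +/-0.18 rad on this machine: in the home notch the arm points 0.36 to 0.72 rad to the green side of the sheeter's -x axis. Exactly where can only be felt.
- knob (a point): Centre of the red upright knob, 24 mm wide, 45 mm high (148 to 193 mm above the table). Pushed here, leaving a notch takes about 5 N; half-way to the next the lever snaps over into it and the push drops to nothing. The home stop is a stiff rubber buffer 2 mm past the home notch, with no snap: a push that climbs past 8 N means the stop. Let go, the lever settles in the notch.
- oil: Yellow oil bottle, 64 mm wide, 190 mm high, standing loose on the table; origin under its centre. Leave alone.
- bowl: Steel bowl, 140 mm wide, 60 mm high, loose on the table; origin under its centre. Leave alone.
- scraper: Bench scraper with a wooden grip, about 110 x 130 x 24 mm, lying loose on the table; origin under its middle. Leave alone.

How it is judged:
By the outcome, as a careful person would: the job done as asked, in the order asked, and still so for the second after the job is handed in, with the robot touching nothing.
It also fails if it takes over 72 s, if anything falls off the work surface, if the arm or the gripper's body presses on something with over 40 N, if the wrist force passes 120 N, or if a joint passes its speed limit or range.

## Working session

There is one attempt and no reset: what is moved stays moved. The work goes in short steps, each a Python script; the robot and the scene stay as the last script left them, time stands still between calls to the robot, and variables do not carry over. Pictures are saved under pics/ and viewed, about 8 in all and at most 12, crops included, and the job is handed in when it is done.

```bash
ls; mkdir -p pics
python3 - <<'E'
from workcell import r, imaging
import cv2,pickle,numpy as np
o=r.observe();print(o)
S={}
for n in("scene","top"):
    s=imaging.snapshot(n);S[n]=s
    print(n,s["intrinsics"],s["view"],[k for k in s])
pickle.dump(S,open("s.pkl","wb"))
im=np.vstack([S["scene"]["image"],S["top"]["image"]])
cv2.imwrite("pics/a.png",cv2.resize(np.hstack([S["scene"]["image"],S["top"]["image"]])[:,:,::-1],(800,300)))
cv2.imwrite("pics/top.png",cv2.resize(S["top"]["image"][:,:,::-1],(800,600)))
E
```

```text
pics
{'time': 0.0, 'joints': array([ 1.29897620e+00,  8.74613832e-02,  1.75143893e-01,  1.65981368e+00,
       -2.17231069e-05,  1.57084428e+00]), 'qvel': array([ 1.09025068e-03,  7.37667012e-05, -1.01445240e-03, -2.40329223e-03,
       -4.50224367e-04, -5.58210711e-04]), 'tau': array([-6.24336753e-04, -5.20383990e+01,  4.64810443e+01,  1.62805634e-02,
       -2.86572242e-05, -1.21229695e-05]), 'tcp_pos': array([0.14761061, 0.52958126, 0.23058737]), 'eef_rot': array([[-9.63270947e-01,  2.68531131e-01, -3.37461159e-04],
       [ 2.68531342e-01,  9.63270081e-01, -1.29166901e-03],
       [-2.17871024e-05, -1.33484613e-03, -9.99999109e-01]]), 'wrist_force': array([0.25172082, 0.71378584, 0.89345408]), 'wrist_torque': array([ 0.00329499, -0.01279744, -0.05122995]), 'grip_width': 0.08522714198889755}
scene [[352.31617825   0.         254.41566359]
 [  0.         352.31617825 188.32624453]
 [  0.           0.           1.        ]] [[-0.85890348  0.51213242  0.00228066  0.46841172]
 [-0.34330489 -0.57905389  0.73948519  0.09466448]
 [ 0.38003497  0.63436344  0.67316897 -1.37240821]
 [ 0.          0.          0.          1.        ]] ['image', 'range_z', 'intrinsics', 'view']
top [[351.64474977   0.         258.9584603 ]
 [  0.         351.64474977 193.34300598]
 [  0.           0.           1.        ]] [[-2.25230286e-02 -9.99526561e-01 -2.09610744e-02 -7.59519114e-04]
 [ 9.93620503e-01 -2.46975473e-02  1.10037847e-01 -5.56870276e-01]
 [-1.10503438e-01 -1.83489677e-02  9.93706348e-01 -9.85209035e-01]
 [ 0.00000000e+00  0.00000000e+00  0.00000000e+00  1.00000000e+00]] ['image', 'range_z', 'intrinsics', 'view']
```

View pics/top.png

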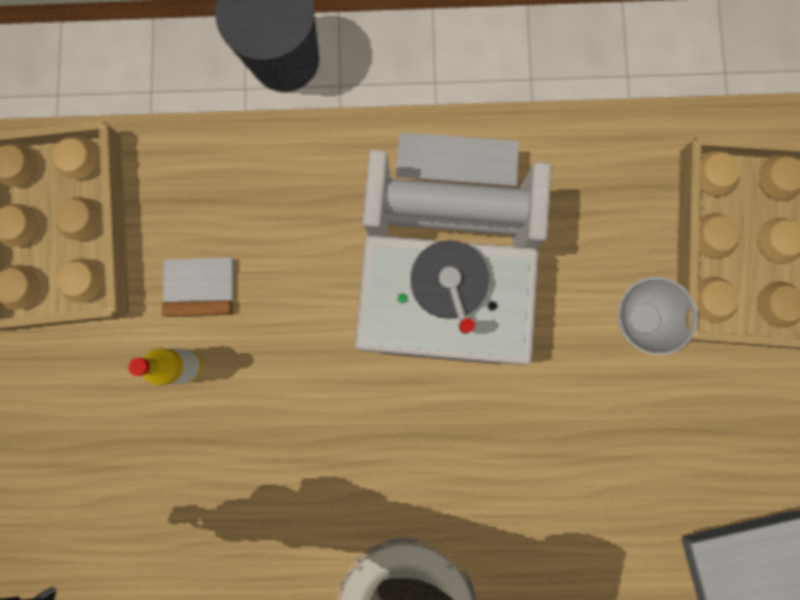

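View pics/a.png

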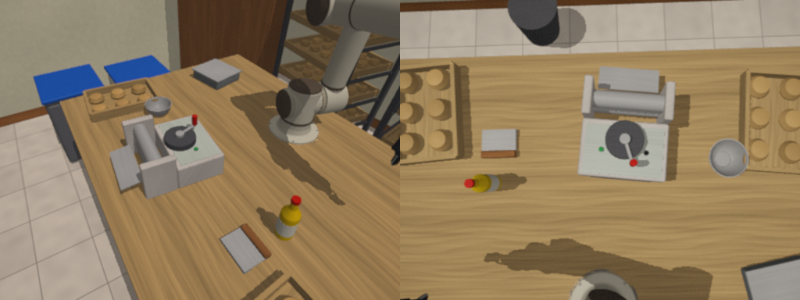

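Top view (800x600): pivot hub at about (450,278), red knob (467,325), green dome (403,298), black dome (492,305). The oil, scraper and bowl are well clear. Next I'll measure these points.

```bash
cat > h.py <<'E'
import numpy as np, cv2
def ray(s,u,v):
    K=s["intrinsics"];V=s["view"];R=V[:3,:3]
    d=np.array([(u-K[0,2])/K[0,0],-(v-K[1,2])/K[1,1],-1.]);c=-R.T@V[:3,3]
    return c,R.T@d
def onz(s,u,v,z):
    c,d=ray(s,u,v);return c+d*(z-c[2])/d[2]
def blobs(m,lo=4):
    n,_,st,ce=cv2.connectedComponentsWithStats(m.astype(np.uint8))
    return [(st[i][4],ce[i]) for i in range(1,n) if st[i][4]>=lo]
E
python3 - <<'E'
import pickle; from h import *
S=pickle.load(open("s.pkl","rb"))
for n,z in (("top",None),("scene",None)):
    s=S[n];h=cv2.cvtColor(s["image"],cv2.COLOR_RGB2HSV).astype(int);H,Sa,Vv=h[...,0],h[...,1],h[...,2]
    red=((H<6)|(H>174))&(Sa>170)&(Vv>90)
    grn=(H>45)&(H<85)&(Sa>100)
    box=np.zeros(H.shape,bool)
    if n=="top": box[130:235,225:350]=1
    else: box[140:240,150:300]=1
    dark=(Vv<60)&box
    for nm,m,zz in (("red",red&box,(.17,.193)),("grn",grn&box,(.116,)),("dark",dark,(.115,.138))):
        for a,c in blobs(m):
            d=s["range_z"][int(c[1]),int(c[0])]; o,rr=ray(s,*c)
            print(n,nm,a,c.round(1),[onz(s,*c,q).round(4) for q in zz],"depth pt",(o+rr*d).round(4))
    if n=="top":
        R=s["range_z"]; hub=[]
        # height map of cap/hub
        vs,us=np.where(box); P=[]
        for u,v in zip(us,vs):
            o,rr=ray(s,u,v);P.append(o+rr*R[v,u])
        P=np.array(P);V=Vv[box];np.save("P.npy",np.c_[P,V])
        # cap top: ~139-140mm & dark
        for lo,hi in ((.132,.144),(.105,.117),(.16,.2)):
            k=(P[:,2]>lo)&(P[:,2]<hi);q=P[k];print(lo,hi,k.sum(),q.mean(0),q.min(0),q.max(0), cv2.minAreaRect(q[:,:2].astype(np.float32)))
        hubm=box&(Vv>110)&(Sa<40)
        for a,c in blobs(hubm,10):print("light",a,c,onz(s,*c,.152))
        cv2.imwrite("pics/c.png",cv2.resize(s["image"][130:235,225:350,::-1],None,fx=6,fy=5.7,interpolation=cv2.INTER_CUBIC)[:600])
E
```

```text
top red 58 [298.6 207.9] [array([ 0.5027, -0.1138,  0.17  ]), array([ 0.5011, -0.1116,  0.193 ])] depth pt [ 0.501  -0.1115  0.1942]
top grn 20 [257.1 190.3] [array([ 0.5554, -0.0108,  0.116 ])] depth pt [ 0.5554 -0.0108  0.116 ]
top dark 14 [314.5 195.3] [array([ 0.5385, -0.1619,  0.115 ]), array([ 0.5362, -0.1587,  0.138 ])] depth pt [ 0.5381 -0.1612  0.1195]
0.132 0.144 2112 [ 0.60226749 -0.09073164  0.1378501 ] [ 0.514535   -0.24289734  0.13204379] [0.70986327 0.04700932 0.14399814] ((0.6520057916641235, -0.09045284986495972), (0.22791345417499542, 0.22694377601146698), 42.81367874145508)
0.105 0.117 6017 [ 0.5420629  -0.08442715  0.11072833] [ 0.44099709 -0.24306088  0.10502506] [0.6990203  0.07110307 0.11699296] ((0.5718532800674438, -0.08777055144309998), (0.2979775071144104, 0.2362043857574463), 83.80396270751953)
0.16 0.2 554 [ 0.64758223 -0.12537982  0.17213438] [ 0.48984602 -0.24805529  0.16012063] [0.70592397 0.04972803 0.19639553] ((0.5962475538253784, -0.09635196626186371), (0.297438383102417, 0.2119029313325882), 88.20602416992188)
light 180 [238.50555556 137.36111111] [0.69041987 0.03351123 0.152     ]
light 7813 [290.19313964 184.41917317] [ 0.56407388 -0.09617004  0.152     ]
scene red 63 [248.9 152.7] [array([ 0.4984, -0.1143,  0.17  ]), array([ 0.5138, -0.0874,  0.193 ])] depth pt [ 0.508  -0.0976  0.1843]
scene grn 12 [250.5 190. ] [array([ 0.5548, -0.0084,  0.116 ])] depth pt [ 0.5562 -0.006   0.1185]
scene dark 166 [229.4 187.1] [array([ 0.604 , -0.0544,  0.115 ]), array([ 0.615 , -0.0313,  0.138 ])] depth pt [ 0.6145 -0.0324  0.1369]
```

View pics/c.png

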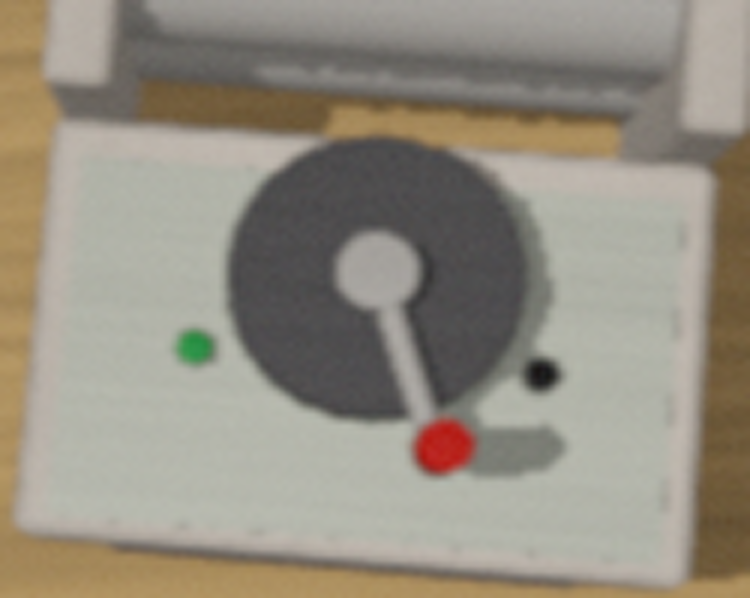

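The crop shows the hub at about (379,270), the knob at (443,446) and the domes clear. From the domes I get yaw ≈ -0.111 and pivot ≈ (0.584,-0.090). The knob comes out 85.5 mm from that pivot, as it should, at +0.36 rad on the black side. I'll straddle the knob with the open fingers and push with one pad at a time.

```bash
cat > m.py <<'E'
import numpy as np
from workcell import r, imaging
PIV=np.array([.5838,-.0903]);YAW=-.111;L=.085;OFF=.0305
def axes(th):
    a=np.pi+YAW+th;return np.array([np.cos(a),np.sin(a)]),np.array([-np.sin(a),np.cos(a)])
def pose(th,off,z=.147):
    "TCP pose: off along the forward tangent from the knob centre at angle th"
    u,t=axes(th);y=np.r_[-t,0];zz=np.array([0,0,-1.])
    return np.r_[PIV+L*u+off*t,z],np.c_[np.cross(y,zz),y,zz]
def force(th,n=3):
    "mean force on tool along forward tangent, up-radial"
    u,t=axes(th);f=[]
    for _ in range(n): f.append(r.observe()["wrist_force"]);r.sleep(.01)
    f=np.mean(f,0);return f[:2]@t,f[:2]@u
E
python3 - <<'E'
from m import *
for th in np.arange(-.8,.6,.2):
    for o in(-OFF,OFF): 
        q=r.inverse_kinematics(*pose(th,o)); print(th.round(2),o,None if q is None else np.round(q,2))
p=r.observe()["tcp_pos"]
r.move_linear([p[0],p[1],.34])
r.move_pose(*pose(.363,0,.30));print(r.observe()["time"],r.observe()["tcp_pos"])
r.move_linear(pose(.363,0,.215)[0]);
import pickle,cv2
s=imaging.snapshot("wrist");cv2.imwrite("pics/w.png",s["image"][:,:,::-1])
o=r.observe();print(o["time"],o["tcp_pos"],o["wrist_force"],[force(.363) for _ in range(3)])
pickle.dump((s,o),open("w.pkl","wb"))
E
```

```text
-0.8 -0.0305 [-0.01  0.09  0.01  1.5   0.    0.9 ]
-0.8 0.0305 [-0.08 -0.03 -0.1   1.49  0.    0.83]
-0.6 -0.0305 [-0.02  0.05 -0.03  1.49  0.    0.69]
-0.6 0.0305 [-0.12 -0.04 -0.12  1.49  0.    0.6 ]
-0.4 -0.0305 [-0.04  0.01 -0.06  1.49  0.    0.47]
-0.4 0.0305 [-0.15 -0.05 -0.12  1.49  0.    0.36]
-0.2 -0.0305 [-0.07 -0.02 -0.09  1.49  0.    0.24]
-0.2 0.0305 [-0.19 -0.04 -0.12  1.49  0.    0.12]
-0.0 -0.0305 [-0.1  -0.04 -0.11  1.49  0.    0.01]
-0.0 0.0305 [-0.22 -0.03 -0.1   1.49  0.   -0.11]
0.2 -0.0305 [-0.14 -0.05 -0.12  1.49  0.   -0.22]
0.2 0.0305 [-0.25 -0.   -0.08  1.49  0.   -0.34]
0.4 -0.0305 [-0.17 -0.05 -0.12  1.49  0.   -0.46]
0.4 0.0305 [-0.27  0.03 -0.05  1.49  0.   -0.56]
3.5667 [ 0.50163032 -0.11093457  0.30002212]
4.3333 [ 0.50191577 -0.11142874  0.21627372] [-0.10220477  0.17026603  0.75042669] [(np.float64(0.08596186903144473), np.float64(-0.5103297194804401)), (np.float64(0.31282748088602463), np.float64(0.16530873912811608)), (np.float64(0.2986361282744556), np.float64(0.03116450407229975))]
```

View pics/w.png

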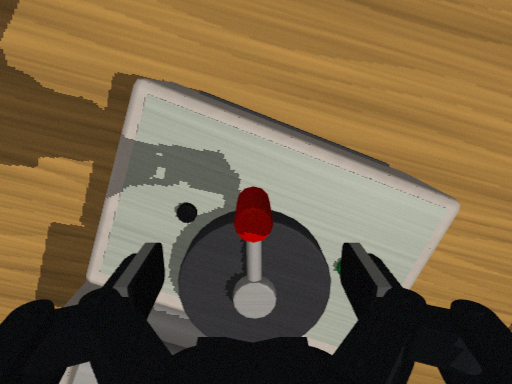

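The wrist view has the knob at (254,215), centred between the fingers at about x=152 and x=352. Descending and pushing home in force-checked 1 mm steps.

Run:
```python
from m import *
r.move_linear(pose(.363,0)[0])
th=.363+.17
r.move_linear(*pose(th,-OFF),velocity=.06)
b=np.mean([force(th) for _ in range(4)],0);t0=r.observe()["time"];print("base",b,t0)
log=[]
while th>-.87:
    th-=.012
    r.move_linear(*pose(th,-OFF),velocity=.02)
    f,g=np.array(force(th,2))-b
    log.append((round(th,3),round(f,1),round(g,1)))
    if f>6: 
        r.sleep(.05);f,g=np.array(force(th,4))-b;log.append((round(th,3),round(f,1),round(g,1)))
    if f>10.5 or r.observe()["time"]>t0+30: break
print(log);o=r.observe();print(o["time"],o["tcp_pos"],pose(th,-OFF)[0])
```

```text
base [ 0.03787186 -0.0039185 ] 5.525
[(0.521, np.float64(-0.4), np.float64(0.1)), (0.509, np.float64(-0.3), np.float64(0.6)), (0.497, np.float64(-0.0), np.float64(-0.4)), (0.485, np.float64(0.4), np.float64(0.4)), (0.473, np.float64(0.3), np.float64(0.3)), (0.461, np.float64(-0.1), np.float64(0.6)), (0.449, np.float64(-0.3), np.float64(-0.7)), (0.437, np.float64(-0.6), np.float64(0.1)), (0.425, np.float64(-0.2), np.float64(-0.0)), (0.413, np.float64(-0.2), np.float64(-0.2)), (0.401, np.float64(-0.4), np.float64(-0.5)), (0.389, np.float64(0.1), np.float64(-0.2)), (0.377, np.float64(0.3), np.float64(-0.1)), (0.365, np.float64(0.1), np.float64(0.3)), (0.353, np.float64(0.1), np.float64(0.2)), (0.341, np.float64(0.7), np.float64(0.6)), (0.329, np.float64(1.7), np.float64(0.6)), (0.317, np.float64(3.1), np.float64(1.1)), (0.305, np.float64(3.9), np.float64(1.6)), (0.293, np.float64(2.8), np.float64(2.2)), (0.281, np.float64(0.6), np.float64(0.3)), (0.269, np.float64(0.4), np.float64(0.2)), (0.257, np.float64(-0.4), np.float64(0.2)), (0.245, np.float64(-0.4), np.float64(-0.2)), (0.233, np.
[... 2610 characters left out ...]
oat64(-0.2), np.float64(-0.0)), (-0.487, np.float64(0.2), np.float64(0.3)), (-0.499, np.float64(0.3), np.float64(-0.0)), (-0.511, np.float64(-0.3), np.float64(-0.2)), (-0.523, np.float64(0.0), np.float64(0.3)), (-0.535, np.float64(1.2), np.float64(0.3)), (-0.547, np.float64(1.5), np.float64(-0.2)), (-0.559, np.float64(4.3), np.float64(-0.2)), (-0.571, np.float64(6.6), np.float64(-0.8)), (-0.571, np.float64(6.6), np.float64(-0.7)), (-0.583, np.float64(8.8), np.float64(-1.1)), (-0.583, np.float64(9.5), np.float64(-0.7)), (-0.595, np.float64(11.1), np.float64(-1.1)), (-0.595, np.float64(11.1), np.float64(-1.5))]
30.8417 [ 0.53808464 -0.01311406  0.1468204 ] [ 0.53890638 -0.01194304  0.147     ]
```

The lever snapped over 5 times. The push then climbed to 11 N with no snap, so that's the home stop, with the home notch at about -0.54 rad (five 0.18 steps from the start). Next: back off and click forward four notches.

Run:
```python
from m import *
r.move_linear(*pose(-.54,-.02),velocity=.03)
r.move_linear(*pose(-.54,.015),velocity=.06)
th=-.54-.08
r.move_linear(*pose(th,OFF),velocity=.06);r.sleep(.1)
b=np.mean([force(th) for _ in range(4)],0);print("base",b,r.observe()["time"])
H=-.54
for n in range(1,5):
    log=[];pk=0;ok=False
    while th<H+.18*n-.02:
        th+=.012
        r.move_linear(*pose(th,OFF),velocity=.02)
        f=force(th,3)[0]-b[0];log.append(float(round(f,1)));pk=min(pk,f)
        if f<-8: break
        if pk<-2.3 and f>-1.0: ok=True;break
    r.sleep(.65)
    print(n,ok,round(th,3),"exp snap",H+.18*n-.09,log,"rest f",(force(th)[0]-b[0]).round(2),r.observe()["time"])
    if not ok: break
```

```text
base [-0.07252888 -0.03987604] 32.7333
1 True -0.428 exp snap -0.45000000000000007 [0.0, 0.4, 0.4, -0.1, 0.4, -0.3, -0.1, 0.1, 0.2, -0.5, -1.5, -2.7, -3.4, -3.5, -1.0, -0.2] rest f 0.05 37.8083
2 True -0.26 exp snap -0.27 [0.2, 0.3, 0.3, 0.4, 0.0, 0.1, -0.3, -0.4, -0.0, -1.9, -3.2, -2.9, -2.7, 0.0] rest f 0.08 42.3333
3 True -0.08 exp snap -0.09 [-0.0, 0.0, -0.2, 0.1, -0.4, 0.4, 0.2, 0.8, 0.3, -1.6, -2.3, -2.7, -3.2, -2.1, 0.3] rest f 0.3 47.1333
4 True 0.1 exp snap 0.08999999999999994 [0.0, 0.1, -0.3, 0.2, 0.1, 0.1, 0.4, -0.0, -0.1, -1.8, -2.4, -3.5, -2.4, -1.3, -0.3] rest f 0.43 51.9333
```

Run:
```python
from m import *
from h import *
r.move_linear(*pose(.18,.005),velocity=.08)
r.move_linear(pose(.18,.005,.26)[0],velocity=.15)
r.move_linear([.38,.05,.33],velocity=.25)
s=imaging.snapshot("top");cv2.imwrite("pics/f.png",s["image"][:,:,::-1])
h=cv2.cvtColor(s["image"],cv2.COLOR_RGB2HSV).astype(int)
m=((h[...,0]<6)|(h[...,0]>174))&(h[...,1]>170)&(h[...,2]>90);m[:, :225]=0;m[:130]=0
for a,c in blobs(m):
    p=onz(s,*c,.193);d=p[:2]-PIV;print(a,p,np.hypot(*d),"theta",(np.arctan2(d[1],d[0])-np.pi-YAW+np.pi)%(2*np.pi)-np.pi)
print(r.observe()["time"])
```

```text
53 [ 0.4979495  -0.09675772  0.193     ] 0.08609303397604341 theta 0.18607913758248973
54.2333
```

View pics/f.png

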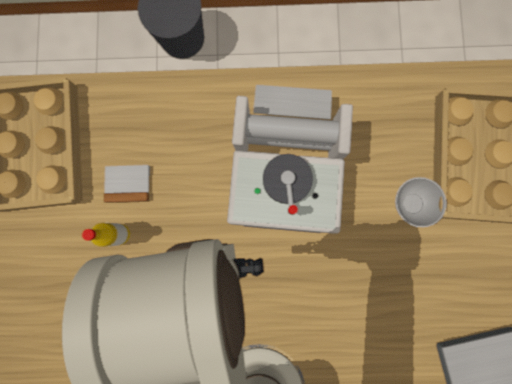

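The knob is at (293,210), which puts it at 0.186 rad against 0.18 expected: one notch back from the start (0.363) and four from home. The bottle, bowl and scraper look undisturbed and the arm is clear.

```bash
python3 -c "
from workcell import r
r.close_job()"
```

```text
the job is handed in; nothing more can be done
```

The roller gap is set: the lever is resting in the fourth notch from home. I let go and handed the job in with the robot clear, at about 54 s of the 72 s allowed.

- **Finding home:** I straddled the knob with the open fingers and pushed it back in 1 mm steps. It clicked over five notches. The push then climbed to about 11 N with no snap, so that was the stop. The home notch is at about -0.54 rad, inside the range you gave.
- **Clicking forward:** I moved it forward four notches, one snap each, with about 0.65 s of rest in every notch. The push read at each step peaked at about 3.5 N, and each snap came within about 0.02 rad of where I expected it.
- **Final check:** The last top camera picture puts the knob at 0.186 rad, against 0.18 expected for the fourth notch. The oil bottle, bowl and scraper look undisturbed. I checked those by eye rather than measuring them.

No check failed or disagreed, apart from a 2 mm difference between the measured and stated dome spacing, which is within the camera calibration.

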